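# Raise the desk camera to its second stop and hold it for the picture

### The arm

A 7-joint arm with a two-finger parallel gripper is mounted at the origin on the work surface. World frame = base frame: x ahead of the robot, y to its left, z up, the work surface at z = 0. Lengths are in m, angles in rad, forces in N, time in s.
With the tool pointing down it reaches from about 0.4 to 0.85 m from the base axis. Payload 10.4 kg.
Tool frame: the origin (TCP) lies at the very end of the fingers, on their centre line; the grasp point (between the pads) lies 19 mm behind it; z points along the fingers, y is the line along which they close (so a half turn about z gives the same grasp; the last joint's range is limited). The gripper opens to 87 mm and grips with 3 to 60 N. Pads are 19 mm wide; open, the fingers measure 117 mm over their backs; the gripper's body (75 mm by 190 mm) begins 51 mm behind the grasp point.
Start: joints at [-1.205, 0.332, -0.065, 1.46, 0.022, 1.35, -0.088], TCP at [0.237, 0.578, 0.223] pointing down, gripper open.
Joint ranges: [-2.6, 2.6], [-0.5, 2.12], [-1.47, 1.34], [0.16, 2.42], [-1.27, 4.41], [0.06, 2.06], [-2.6, 2.6]. Speed limits (rad/s): [2.22, 2.22, 2.79, 2.79, 3.14, 3.14, 3.14].

### API

Orientations are given as a unit quaternion [x, y, z, w].
In Python, from bench import r gives the robot as it stands.
- The arm moves only by the tool tcp_steps, called in YAML: its name, and indented under it one key for each argument. Schema: {"type":"object","properties":{"moves":{"type":"array","items":{"type":"object","properties":{"trans":{"type":"array","items":{"type":"number"},"minItems":3,"maxItems":3},"spin":{"type":"number"},"finger_gap":{"type":"number"}},"additionalProperties":false,"required":["finger_gap"]},"minItems":1,"maxItems":12},"clamp_n":{"type":"number"},"only":{"type":"string"},"quiet":{"type":"boolean"},"lines":{"type":"string"}},"required":["moves"],"additionalProperties":false}. moves is a list of rows, 1 to 12 of them, each an object with the fields trans (a list: dx, dy, dz in parts of the range, where 1.0 means 0.8 m), spin (a turn about the tool's z in fractions of the full range, 1 being 4 rad), finger_gap (the finger opening in m); a field left out counts as zero (the opening has to be given); each row is the pose to reach, as a shift and turn from the pose commanded when the call began, along the tool's axes at that moment; what a row does not reach only later rows make up. A row lasts 1/10 s, in which the tool goes at most 0.05 m and 0.15 rad, less where a joint would pass 70% of its speed; a pose out of reach is approached as far as the arm can. The fingers move at their own pace and stop on an object; clamp_n is the grip in N (left out, the last holds). Time passes only in rows, so rows that do not move let the fingers close. The tool returns the time, the measured TCP pose, the force, the opening and the grip force at its end. only (a regular expression) keeps the lines of the reply that match it, lines (a string "A,B") keeps lines A to B, and quiet returns only ok. No shift or turn number may pass 1 either way. Input that does not fit is refused with a message, and nothing moves.
- r.read_state(): the state, without advancing time (a new reading comes with each control period).
- r.camera(name): name is "scene" or "top"; returns a dict with "img" (384x512x3 uint8, red, green, blue), "fx", "fy", "cx", "cy" (pixels), "pose" (4x4, takes a point from camera to world coordinates). Camera axes: x right, y down, z forward; pixel columns grow to the right and rows downward; lengths in m; the calibration is good to about 2 mm. A picture is of the moment at which its call begins. There is no depth.
- r.close_job(): hands the job in; it is judged then, once.
Trained networks look in the newest picture that a camera, given by its name, has taken for a name from the list of things; names that differ only in an ending like _2 or _b are one class to them, and where a whole thing is asked for, a point or a joint stands for the part that bears it (a point fixed in the world has none). Each returns a list of dicts, best first, with "p" (0 to 1); they miss things now and then, are a little off and sometimes report something else, mostly with a low value. They report only what shows in the picture. A call takes as long as a camera call. They do not tell look-alikes from the thing itself.
- r.recognise(camera, label): "position" ([column, row] as shares, 0 to 1, of the picture: columns of its width, rows of its height, amid what is visible of it).
- r.regions_of(camera, label): "pixels" (384x512 bool, what is visible of it) and "position" ([column, row] as shares, 0 to 1, of the picture: columns of its width, rows of its height, amid what is visible of it).
The state is a dict: "time": time; "joint_positions": joint angles; "joint_vel": joint speeds; "joint_torque": joint torques, N m; "ee_pos": TCP position; "eef_rot": TCP orientation; "ft_force": force on the tool from outside, world axes, zero at the start; "torque": the same for the moment, N m; "width": finger opening in m; "grip_force": force on a finger pad.
Only numpy, scipy, OpenCV 4.12 (cv2) and the standard library are available. Lean on these libraries where they do the work, as an engineer would, in place of code of your own. Each camera call takes 0.05 s, during which the arm holds its last target. There are 200 camera calls.

### The job

Raise the little desk camera so that it can photograph the ceramic bird: gently squeeze in the release button on the side of its head, and with it squeezed pull the column straight up past the first stop to the second one, fully out. The column springs back if let go, so finish while still holding the head up there. Leave the bird, the gel bottle, the tape roll and the mug where they stand.

Things in the scene. Friction and masses are not known exactly. Their poses are not given: they have to be found in the camera images.
- stand: Desk camera stand, fixed to the desk: grey foot 120 x 120 x 12 mm with a square aluminium tube (34 mm, a 36 mm collar at its top, 113 mm above the desk) in its middle. Origin: centre of the foot's underside; z up along the column. Its horizontal x axis points to the side with the release button, its y axis the way the camera arm points.
- head: Black plastic block on top of the column, 28 mm (x) x 40 mm (y) x 50 mm tall, axes as the stand's. Origin: centre of its underside, 118 mm above the desk when down; it moves only straight up and down. The release button stands 7 mm proud of its +x face: 35 mm over both, 29 mm squeezed. Fingers that press on head and button with more than 140 N in all (both fingers' forces added) crack it.
- camera (a point): Centre of the small round camera (34 mm across, 24 mm tall) on the head's arm, 110 mm from the column's axis along y and 10 mm above the head's underside. The arm is 10 mm thick, 3 to 13 mm above the head's underside.
- grip (a point): The middle of the head block at the height of the button's centre, 26 mm above the block's underside and 24 mm below its flat top: a good place for the point between the finger pads, gripping from above with one finger on the button and the other on the far face. A light grip of 20 to 40 N is plenty. Axes as the stand's.
- button_face (a point): Centre of the grey button's outer face (20 mm wide, 22 mm tall). Pressing moves it along the stand's -x axis.
- button (a joint): Travel of the release button in m: 0 out, 0.006 fully squeezed in. A spring holds it out (3 N at first, 7 N fully in). While it is out, a catch at the bottom of the head locks the column down; from about 0.004 inwards the catch is clear.
- upper_section (a joint): Extension of the column's thin upper section in m: 0 down, 0.060 at its stop (the first stop). Its return spring and the head's weight need about 5 N of upward pull. It comes out first.
- lower_section (a joint): Extension of the column's thicker lower section in m: 0 down, 0.060 at its stop (the second stop, solid). It follows once the upper section is at its stop and needs about 10 N of upward pull. The head's height gain is the sum of the two sections, 120 mm fully out. Let go, both spring back.
- bird: White ceramic bird figurine on a round foot 48 mm across, 72 mm tall, loose on the desk under or near the camera, about 110 to 125 mm from the column. Origin: centre of its underside.
- gel: Clear hand-gel bottle, 48 mm across, 125 mm tall, loose on the desk. Origin: centre of its underside.
- tape: Roll of paper tape lying flat, 90 mm across, 20 mm tall, loose. Origin: centre of its underside.
- mug: Ceramic mug, 80 mm across with a handle, 90 mm tall, loose. Origin: centre of its underside.
Things that resemble listed ones, but are neither listed nor needed, are in the scene too. Of the things like the mug, leave any that is red; of the rest the larger one is meant. Of the things that look like the bird, the larger one is meant.

How it is judged:
By the outcome, as a careful person would: the job done as asked, in the order asked, and still so for the second after the job is handed in, while the arm keeps its last pose, push and grip.
It also fails if it takes over 32 s, if anything falls off the work surface, if the arm or the gripper's body presses on something with over 40 N, if the wrist force passes 120 N, or if a joint passes its speed limit or range.

## Working session

There is one attempt and no reset: what is moved stays moved. The work goes in short steps, Python scripts to look and compute and a tool call to move; the robot and the scene stay as the last step left them, time stands still between calls to the robot, and variables do not carry over. Pictures are saved under pics/ and viewed, at most 10 in all, crops included, and the job is handed in when it is done.

```bash
mkdir -p pics; python3 - <<'E'
from bench import r
import cv2,numpy as np
s=r.read_state();print(s['ee_pos'],s['eef_rot'],s['width'],s['time'])
for c in('scene','top'):
    d=r.camera(c);cv2.imwrite(f'pics/{c}0.png',d['img'][:,:,::-1])
    print(c,d['fx'],d['fy'],d['cx'],d['cy'],np.round(d['pose'],4).tolist())
    for l in('stand','head','camera','button_face','bird','gel','tape','mug'):
        print(l,[(round(o['p'],2),round(o['position'][0]*512),round(o['position'][1]*384)) for o in r.recognise(c,l)][:4])
E
```

```text
[0.23678707 0.57799206 0.22176868] [ 1.93142183e-01  9.81170530e-01 -6.92568370e-04 -8.78143525e-05] 0.08699623425126285 0.0
scene 419.67166876457907 419.67166876457907 255.74016854686758 187.59429346705377 [[0.8074, 0.3035, -0.506, 1.0454], [0.5898, -0.4356, 0.68, -0.685], [-0.0141, -0.8474, -0.5307, 0.67], [0.0, 0.0, 0.0, 1.0]]
stand [(0.66, 238, 215)]
head [(0.75, 240, 185)]
camera [(0.69, 236, 185)]
button_face [(0.61, 228, 184)]
bird [(0.68, 306, 211), (0.58, 278, 219)]
gel [(0.69, 307, 153)]
tape [(0.75, 115, 313), (0.45, 276, 218)]
mug [(0.83, 228, 303), (0.65, 173, 360)]
top 369.0911594629593 369.0911594629593 259.79865499050953 193.71552161223485 [[0.0088, -0.9847, 0.1743, 0.3451], [-0.9998, -0.0057, 0.0183, -0.0118], [-0.0171, -0.1744, -0.9845, 1.1927], [0.0, 0.0, 0.0, 1.0]]
stand [(0.74, 266, 215)]
head [(0.62, 261, 207)]
camera [(0.88, 262, 202)]
button_face [(0.59, 262, 219)]
bird [(0.75, 246, 191), (0.44, 224, 181)]
gel [(0.84, 150, 217)]
tape [(0.7, 390, 226)]
mug [(0.97, 389, 164), (0.73, 348, 160), (0.56, 326, 200)]
```

```bash
python3 - <<'E'
import cv2,numpy as np
a=cv2.imread('pics/scene0.png');b=cv2.imread('pics/top0.png')
cv2.imwrite('pics/a.png',cv2.resize(a,(800,600),interpolation=2))
cv2.imwrite('pics/b.png',cv2.resize(b[120:270,160:360],(800,600),interpolation=2))
E
```

```text
(no output)
```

View pics/a.png

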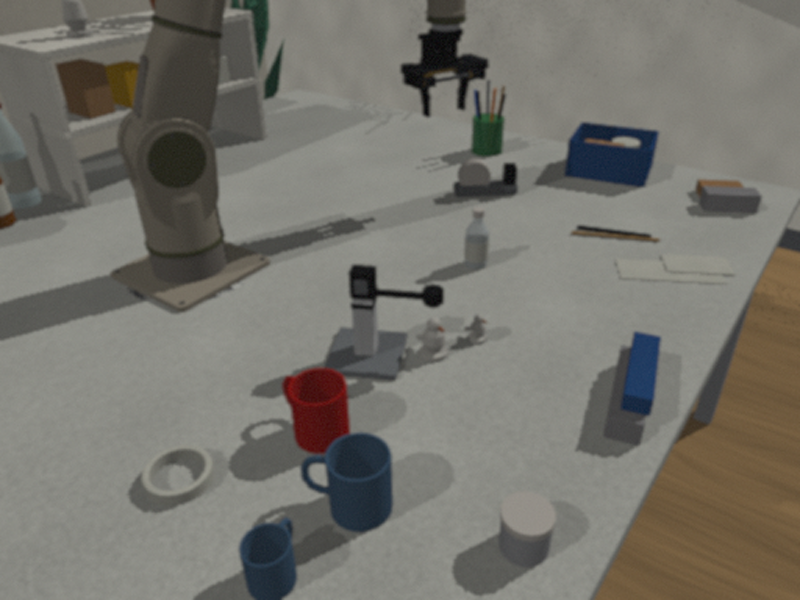

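View pics/b.png

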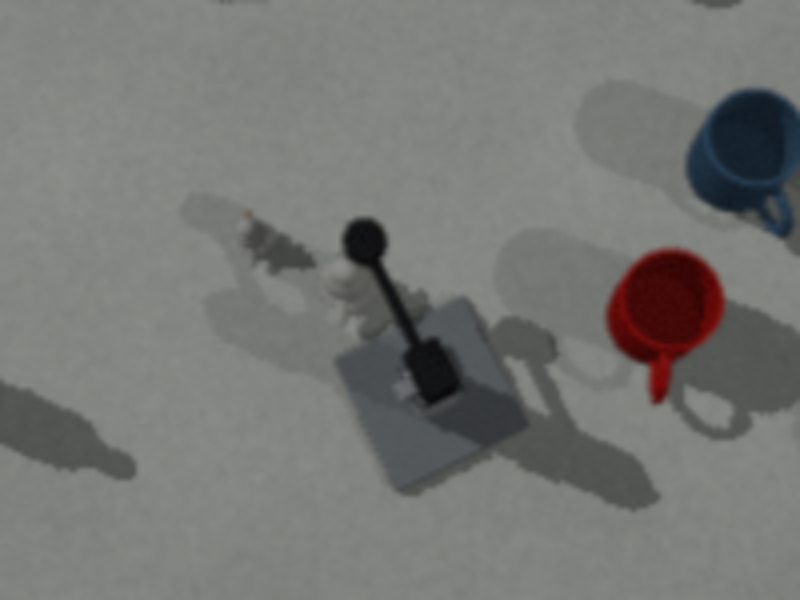

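The top view shows the stand's foot with corners at about (336,356), (463,298), (528,425) and (402,490) in the crop. The head is at (432,370) and the camera at (365,241), so the arm points up-left. The scene view shows the button on the side facing that camera, at (362,285). The larger bird is at (433,338) in the scene view and the smaller at (478,328). The meant mug is the larger blue one at (358,480); the others are a red one at (320,410) and a small blue one at (270,560). None of these has to be touched.

```bash
cat > h.py <<'E'
import numpy as np
def proj(d,P):
    T=np.linalg.inv(d['pose']);q=np.atleast_2d(P)@T[:3,:3].T+T[:3,3]
    return np.c_[d['fx']*q[:,0]/q[:,2]+d['cx'],d['fy']*q[:,1]/q[:,2]+d['cy']]
def pts(x,y,yaw,L):
    c,s=np.cos(yaw),np.sin(yaw);L=np.array(L,float)
    return np.c_[x+c*L[:,0]-s*L[:,1],y+s*L[:,0]+c*L[:,1],L[:,2]]
E
python3 - <<'E'
from bench import r
from h import *
import cv2
from scipy.optimize import least_squares
t=r.camera('top');s=r.camera('scene')
foot=np.array([[336,356],[463,298],[528,425],[402,490]])/4+[160,120]-.4
cam=np.array([[365,241]])/4+[160,120]-.4
# scene: camera, head centre-ish
scam=np.array([[433,296]])*.64-.2
F=[[-.06,.06,.012],[.06,.06,.012],[.06,-.06,.012],[-.06,-.06,.012]];C=[[0,.11,.128]];CT=[[0,.11,.136]]
def res(p):
    return np.r_[(proj(t,pts(*p,F))-foot).ravel(),(proj(t,pts(*p,CT))-cam).ravel(),(proj(s,pts(*p,C))-scam).ravel()]
o=least_squares(res,[.5,-.03,.4]);p=o.x
print(p,np.round(o.fun,2))
B=[[a,b,c] for a in(-.014,.014) for b in(-.02,.02) for c in(.118,.168)]
ims=[]
for d,box in((t,(200,150,325,275)),(s,(180,140,305,265))):
    im=cv2.resize(d['img'][box[1]:box[3],box[0]:box[2],::-1],None,fx=3.2,fy=3.2,interpolation=2)
    for L,c in((B,(0,255,0)),(F,(0,0,255)),([[.021,0,.144]],(255,0,0)),(C,(0,255,255))):
        for u in proj(d,pts(*p,L)): cv2.circle(im,tuple(int(v) for v in ((u-box[:2]+.5)*3.2)),2,c,-1)
    ims.append(im)
cv2.imwrite('pics/c.png',np.hstack(ims))
st=r.read_state()
from scipy.spatial.transform import Rotation as R
M=R.from_quat(st['eef_rot']).as_matrix();print(np.round(M,4),st['ee_pos'])
yax=M[:2,1];a=np.arctan2(yax[1],yax[0]);print('tool y ang',a,'mod pi diff to yaw',(p[2]-a+np.pi/2)%np.pi-np.pi/2)
print('tool shift to grip', M.T@(np.array([p[0],p[1],.125])-st['ee_pos']))
for l in('bird','gel','mug'):
    print(l,[np.round(o['position'],3) for o in r.recognise('top',l)])
E
```

```text
[ 0.47634596 -0.01575621 -1.10322342] [-0.88  0.65  0.6  -1.16  1.25  0.19 -0.93  0.73  0.21 -0.44  0.11 -0.3 ]
[[-9.254e-01  3.790e-01  0.000e+00]
 [ 3.790e-01  9.254e-01  1.000e-04]
 [ 0.000e+00  1.000e-04 -1.000e+00]] [0.2368965  0.57838016 0.22258283]
tool y ang 1.1820346367377486 mod pi diff to yaw 0.8563345933829489
tool shift to grip [-0.44678605 -0.45904682  0.09754339]
bird [array([0.477, 0.494]), array([0.434, 0.462])]
gel [array([0.288, 0.567])]
mug [array([0.635, 0.523]), array([0.682, 0.415]), array([0.754, 0.43 ])]
```

View pics/c.png

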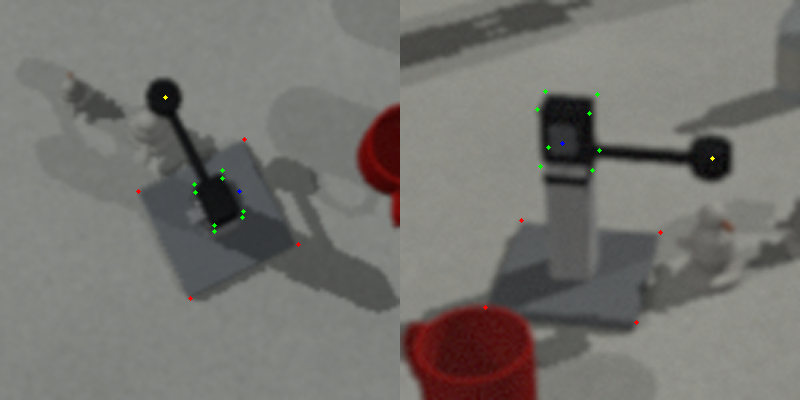

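The fit agrees with the picture: head centre at about (0.476, -0.016), with the button (blue dot) on the side facing the scene camera. I'll move over the head at the current height, turning the long way round by +2.285 to spare the last joint.

Units first: shifts go in shares of 0.8 m and turns go in shares of 4 rad. So -0.36 m / 0.8 = -0.45, -0.03 m / 0.8 = -0.0375, 1.68 rad / 4 = 0.42.

tcp_steps:
  moves:
    - {"trans": [-0.0375, -0.0375, 0], "spin": 0.035, "finger_gap": 0.087}
    - {"trans": [-0.075, -0.075, 0], "spin": 0.07, "finger_gap": 0.087}
    - {"trans": [-0.1125, -0.1125, 0], "spin": 0.105, "finger_gap": 0.087}
    - {"trans": [-0.15, -0.15, 0], "spin": 0.14, "finger_gap": 0.087}
    - {"trans": [-0.1875, -0.1875, 0], "spin": 0.175, "finger_gap": 0.087}
    - {"trans": [-0.225, -0.225, 0], "spin": 0.21, "finger_gap": 0.087}
    - {"trans": [-0.2625, -0.2625, 0], "spin": 0.245, "finger_gap": 0.087}
    - {"trans": [-0.3, -0.3, 0], "spin": 0.28, "finger_gap": 0.087}
    - {"trans": [-0.3375, -0.3375, 0], "spin": 0.315, "finger_gap": 0.087}
    - {"trans": [-0.375, -0.375, 0], "spin": 0.35, "finger_gap": 0.087}
    - {"trans": [-0.4125, -0.4125, 0], "spin": 0.385, "finger_gap": 0.087}
    - {"trans": [-0.45, -0.45, 0], "spin": 0.42, "finger_gap": 0.087}
  clamp_n: 25

```text
time: 2.35
ee_pos: [0.434, 0.1071, 0.2229]
eef_rot: [0.861, 0.509, 0.0, -0.0]
ft_force: [0.3, 0.5, 0.3]
width: 0.0866
grip_force: 0.0
```

```bash
cat > g.py <<'E'
from bench import r
import numpy as np
from scipy.spatial.transform import Rotation as R
p=[0.47634596,-0.01575621,-1.10322342]
def report(z=.125):
    st=r.read_state();M=R.from_quat(st['eef_rot']).as_matrix();a=np.arctan2(M[1,1],M[0,1])
    print('t',st['time'],'turn',-((p[2]-a+np.pi/2)%np.pi-np.pi/2),'shift',np.round(M.T@(np.array([p[0],p[1],z])-st['ee_pos']),4),'q',np.round(st['joint_positions'],2),'F',np.round(st['ft_force'],1),'tool y',np.round(M[:,1],3))
if __name__=='__main__':report()
E
python3 g.py
```

```text
t 2.35 turn 0.5995819222094523 shift [-0.0873  0.0964  0.0978] q [-0.75 -0.09  0.38  1.92  0.03  1.3  -0.88] F [0.3 0.5 0.3] tool y [ 0.876 -0.483  0.   ]
```

In the tool's units: 0.0965 m / 0.8 = 0.1206, -0.087 m / 0.8 = -0.1088, 0.6 rad / 4 = 0.15.

tcp_steps:
  moves:
    - {"trans": [-0.0275, 0.03, 0], "spin": 0.0375, "finger_gap": 0.087}
    - {"trans": [-0.055, 0.06, 0], "spin": 0.075, "finger_gap": 0.087}
    - {"trans": [-0.0825, 0.09, 0], "spin": 0.1125, "finger_gap": 0.087}
    - {"trans": [-0.1088, 0.1206, 0], "spin": 0.15, "finger_gap": 0.087}
    - {"trans": [-0.1088, 0.1206, 0], "spin": 0.15, "finger_gap": 0.087}
    - {"trans": [-0.1088, 0.1206, 0], "spin": 0.15, "finger_gap": 0.087}
    - {"trans": [-0.1088, 0.1206, 0], "spin": 0.15, "finger_gap": 0.087}
  clamp_n: 25

```text
time: 3.05
ee_pos: [0.4766, -0.0127, 0.2225]
eef_rot: [0.972, 0.236, -0.0, -0.0]
ft_force: [-0.3, -0.5, 0.8]
width: 0.0869
grip_force: 0.0
```

```bash
python3 g.py
python3 - <<'E'
from bench import r
import cv2,numpy as np
d=r.camera('scene')['img'];cv2.imwrite('pics/d.png',cv2.resize(d[80:260,140:380,::-1],(800,600),interpolation=2))
E
```

```text
t 3.05 turn 0.008057528377583223 shift [-0.0016  0.0027  0.0975] q [-0.6  -0.02  0.53  1.86  0.01  1.3  -1.17] F [-0.3 -0.5  0.8] tool y [ 0.458 -0.889 -0.   ]
```

View pics/d.png

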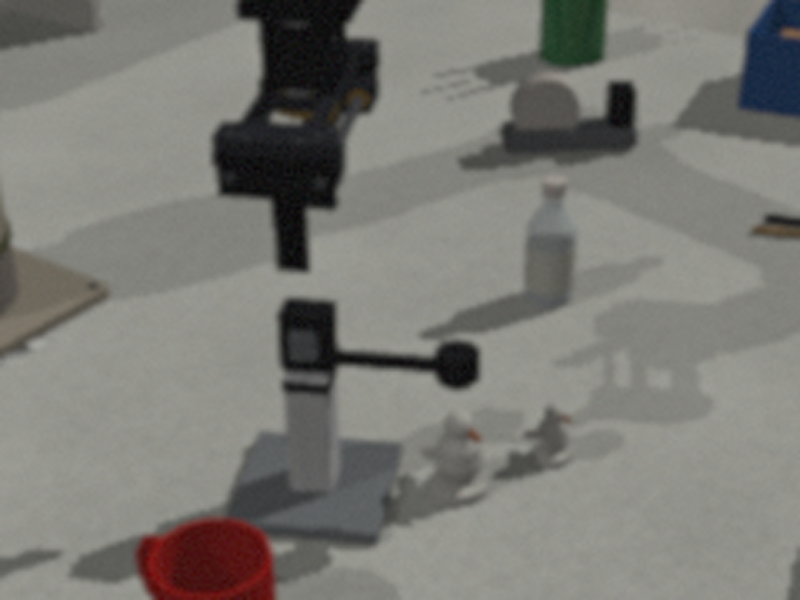

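The gripper is centred over the head, with one finger at (293,265) above the button at (303,345) and nothing in the way. I'll descend.

In the tool's units: 0.0975 m / 0.8 = 0.1219, 0.08 m / 0.8 = 0.1, 0.008 rad / 4 = 0.002.

tcp_steps:
  moves:
    - {"trans": [-0.0019, 0.0038, 0.025], "spin": 0.002, "finger_gap": 0.087}
    - {"trans": [-0.0019, 0.0038, 0.05], "spin": 0.002, "finger_gap": 0.087}
    - {"trans": [-0.0019, 0.0038, 0.075], "spin": 0.002, "finger_gap": 0.087}
    - {"trans": [-0.0019, 0.0038, 0.1], "spin": 0.002, "finger_gap": 0.087}
    - {"trans": [-0.0019, 0.0038, 0.1219], "spin": 0.002, "finger_gap": 0.087}
    - {"trans": [-0.0019, 0.0038, 0.1219], "spin": 0.002, "finger_gap": 0.087}
    - {"trans": [-0.0019, 0.0038, 0.1219], "spin": 0.002, "finger_gap": 0.087}
  clamp_n: 25

```text
time: 3.8
ee_pos: [0.4768, -0.0164, 0.1255]
eef_rot: [0.973, 0.231, -0.0, -0.0]
ft_force: [0.5, -0.0, 0.2]
width: 0.087
grip_force: 0.0
```

```bash
python3 g.py
```

```text
t 3.8 turn -0.0012329439647471574 shift [-0.0001 -0.0008  0.0005] q [-0.58  0.08  0.54  1.99 -0.05  1.08 -1.12] F [ 0.5 -0.   0.2] tool y [ 0.45  -0.893 -0.   ]
```

tcp_steps:
  moves:
    - {"finger_gap": 0.05}
    - {"finger_gap": 0.042}
    - {"finger_gap": 0.04}
  clamp_n: 25

```text
time: 4.1
ee_pos: [0.4772, -0.017, 0.1256]
eef_rot: [0.973, 0.23, 0.001, -0.0]
ft_force: [0.4, 0.4, -0.5]
width: 0.0704
grip_force: 0.0
```

```bash
python3 g.py
```

```text
t 4.1 turn -0.002635226436829452 shift [-0.0002 -0.0015  0.0006] q [-0.58  0.08  0.54  1.99 -0.05  1.08 -1.12] F [ 0.4  0.4 -0.5] tool y [ 0.448 -0.894  0.   ]
```

In the tool's units: -0.001 m / 0.8 = -0.0013.

tcp_steps:
  moves:
    - {"trans": [0, -0.0013, 0], "finger_gap": 0.039}
    - {"trans": [0, -0.0013, 0], "finger_gap": 0.039}
    - {"trans": [0, -0.0013, 0], "finger_gap": 0.039}
    - {"trans": [0, -0.0013, 0], "finger_gap": 0.039}
    - {"trans": [0, -0.0013, 0], "finger_gap": 0.039}
    - {"trans": [0, -0.0013, 0], "finger_gap": 0.039}
  clamp_n: 20

```text
time: 4.7
ee_pos: [0.4766, -0.0167, 0.1251]
eef_rot: [0.973, 0.23, 0.0, 0.0]
ft_force: [1.0, -2.9, -1.4]
width: 0.0396
grip_force: 1.5
```

```bash
python3 g.py
python3 - <<'E'
from bench import r
import cv2,numpy as np
a=cv2.resize(r.camera('scene')['img'][130:230,180:280,::-1],(400,400),interpolation=2)
b=cv2.resize(r.camera('top')['img'][160:260,220:320,::-1],(400,400),interpolation=2)
cv2.imwrite('pics/e.png',np.hstack([a,b]))
E
```

```text
t 4.7 turn -0.0031727148558982066 shift [ 0.0002 -0.001   0.0001] q [-0.58  0.08  0.54  1.99 -0.05  1.08 -1.12] F [ 1.  -2.9 -1.4] tool y [ 0.448 -0.894  0.001]
```

View pics/e.png

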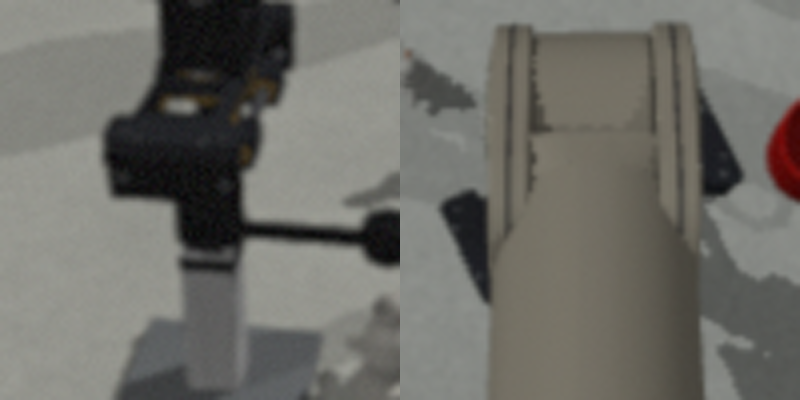

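The finger on the button is in contact with about 3 N, which is what a centred grip should give. The gripper body is clear of the arm. Now I'll squeeze.

tcp_steps:
  moves:
    - {"finger_gap": 0.02}
    - {"finger_gap": 0.02}
    - {"finger_gap": 0.02}
    - {"finger_gap": 0.02}
    - {"finger_gap": 0.02}
  clamp_n: 30

```text
time: 5.3
ee_pos: [0.4764, -0.0162, 0.1251]
eef_rot: [0.973, 0.23, 0.0, -0.0]
ft_force: [0.5, -2.8, 2.6]
width: 0.0282
grip_force: 30.0
```

```bash
python3 g.py
```

```text
t 5.3 turn -0.0027189650896399797 shift [ 0.0002 -0.0004  0.0001] q [-0.58  0.08  0.54  1.99 -0.05  1.08 -1.12] F [ 0.5 -2.8  2.6] tool y [ 0.448 -0.894 -0.   ]
```

In the tool's units: -0.03 m / 0.8 = -0.0375, -0.022 m / 0.8 = -0.0275.

tcp_steps:
  moves:
    - {"trans": [0, 0, -0.0075], "finger_gap": 0.02}
    - {"trans": [0, 0, -0.0175], "finger_gap": 0.02}
    - {"trans": [0, 0, -0.0275], "finger_gap": 0.02}
    - {"trans": [0, 0, -0.0375], "finger_gap": 0.02}
    - {"trans": [0, 0, -0.0375], "finger_gap": 0.02}
  clamp_n: 30

```text
time: 5.8
ee_pos: [0.4764, -0.0162, 0.1559]
eef_rot: [0.973, 0.23, 0.0, -0.0]
ft_force: [1.6, -2.9, -4.9]
width: 0.0279
grip_force: 30.0
```

```bash
python3 g.py
```

```text
t 5.8 turn -0.0027683543829775115 shift [ 0.0002 -0.0004  0.0309] q [-0.58  0.04  0.54  1.95 -0.02  1.15 -1.14] F [ 1.6 -2.9 -4.9] tool y [ 0.448 -0.894 -0.   ]
```

In the tool's units: -0.086 m / 0.8 = -0.1075, -0.084 m / 0.8 = -0.105.

tcp_steps:
  moves:
    - {"trans": [0, 0, -0.0125], "finger_gap": 0.02}
    - {"trans": [0, 0, -0.025], "finger_gap": 0.02}
    - {"trans": [0, 0, -0.0338], "finger_gap": 0.02}
    - {"trans": [0, 0, -0.04], "finger_gap": 0.02}
    - {"trans": [0, 0, -0.05], "finger_gap": 0.02}
    - {"trans": [0, 0, -0.0625], "finger_gap": 0.02}
    - {"trans": [0, 0, -0.075], "finger_gap": 0.02}
    - {"trans": [0, 0, -0.0875], "finger_gap": 0.02}
    - {"trans": [0, 0, -0.0975], "finger_gap": 0.02}
    - {"trans": [0, 0, -0.105], "finger_gap": 0.02}
    - {"trans": [0, 0, -0.1075], "finger_gap": 0.02}
    - {"trans": [0, 0, -0.1075], "finger_gap": 0.02}
  clamp_n: 30

```text
time: 7.0
ee_pos: [0.4762, -0.0162, 0.2408]
eef_rot: [0.973, 0.23, -0.0, -0.0]
ft_force: [4.1, -2.1, -9.7]
width: 0.0284
grip_force: 30.0
```

```bash
python3 g.py
```

```text
t 7.0 turn -0.0027877709665564687 shift [ 0.0003 -0.0004  0.1158] q [-0.6  -0.04  0.53  1.83  0.02  1.34 -1.18] F [ 4.1 -2.1 -9.7] tool y [ 0.448 -0.894 -0.   ]
```

In the tool's units: -0.004 m / 0.8 = -0.005, -0.003 m / 0.8 = -0.0038.

tcp_steps:
  moves:
    - {"trans": [0, 0, -0.0013], "finger_gap": 0.02}
    - {"trans": [0, 0, -0.0025], "finger_gap": 0.02}
    - {"trans": [0, 0, -0.0038], "finger_gap": 0.02}
    - {"trans": [0, 0, -0.005], "finger_gap": 0.02}
    - {"trans": [0, 0, -0.005], "finger_gap": 0.02}
  clamp_n: 30

```text
time: 7.5
ee_pos: [0.4762, -0.0162, 0.2447]
eef_rot: [0.973, 0.23, -0.0, -0.0]
ft_force: [3.9, -2.4, -8.7]
width: 0.0284
grip_force: 30.0
```

```bash
python3 g.py
```

```text
t 7.5 turn -0.002794331126756866 shift [ 0.0004 -0.0004  0.1197] q [-0.6  -0.04  0.53  1.83  0.02  1.35 -1.18] F [ 3.9 -2.4 -8.7] tool y [ 0.448 -0.894 -0.   ]
```

In the tool's units: -0.001 m / 0.8 = -0.0013, -0.0005 m / 0.8 = -0.0006.

tcp_steps:
  moves:
    - {"trans": [0, 0, -0.0006], "finger_gap": 0.02}
    - {"trans": [0, 0, -0.0013], "finger_gap": 0.02}
    - {"trans": [0, 0, -0.0013], "finger_gap": 0.02}
    - {"trans": [0, 0, -0.0013], "finger_gap": 0.02}
  clamp_n: 40

```text
time: 7.9
ee_pos: [0.4762, -0.0162, 0.2454]
eef_rot: [0.973, 0.23, -0.0, 0.0]
ft_force: [5.6, -1.9, -14.4]
width: 0.0281
grip_force: 40.0
```

```bash
python3 g.py
```

```text
t 7.9 turn -0.002704605957699391 shift [ 0.0005 -0.0003  0.1204] q [-0.6  -0.04  0.53  1.83  0.02  1.35 -1.18] F [  5.6  -1.9 -14.4] tool y [ 0.448 -0.894 -0.   ]
```

Force is rising at a 120.3 mm gain, so this is the second stop. A slight further push will seat it, followed by a look.

In the tool's units: -0.0005 m / 0.8 = -0.0006.

tcp_steps:
  moves:
    - {"trans": [0, 0, -0.0006], "finger_gap": 0.02}
    - {"trans": [0, 0, -0.0006], "finger_gap": 0.02}
    - {"trans": [0, 0, -0.0006], "finger_gap": 0.02}
    - {"trans": [0, 0, -0.0006], "finger_gap": 0.02}
    - {"trans": [0, 0, -0.0006], "finger_gap": 0.02}
  clamp_n: 40

```text
time: 8.4
ee_pos: [0.4761, -0.0162, 0.2454]
eef_rot: [0.973, 0.23, -0.001, 0.0]
ft_force: [6.7, -2.0, -18.1]
width: 0.0282
grip_force: 40.0
```

```bash
python3 g.py
python3 - <<'E'
from bench import r
from h import *
import cv2
s=r.camera('scene');p=[0.47634596,-0.01575621,-1.10322342]
print(proj(s,pts(*p,[[0,.11,.248]])),[np.round(o['position']*np.array([512,384]),1) for o in r.recognise('scene','camera')])
cv2.imwrite('pics/f.png',cv2.resize(s['img'][60:260,140:380,::-1],(720,600),interpolation=2))
E
```

```text
t 8.4 turn -0.002730711124167229 shift [ 0.0006 -0.0003  0.1204] q [-0.6  -0.04  0.53  1.83  0.02  1.35 -1.18] F [  6.7  -2.  -18.1] tool y [ 0.448 -0.894 -0.   ]
[[277.71352399 144.14636333]] [array([264.7, 142.8])]
```

View pics/f.png

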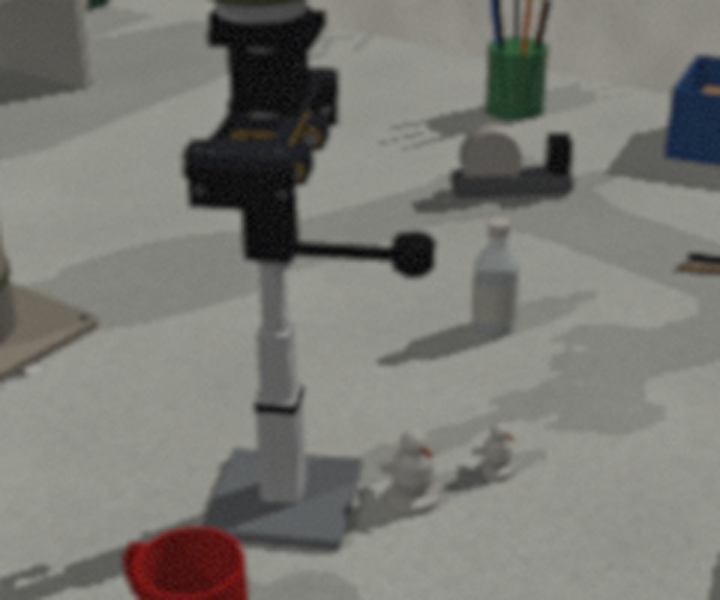

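The picture shows both column sections out, with the camera at (413,254) in the crop. That is pixel (277.7,144.7), against a predicted (277.7,144.1). The bird and bottle are where they were, so I'm handing in.

```bash
python3 -c "
from bench import r
print(r.close_job())"
```

```text
the job is handed in; nothing more can be done
None
```

The camera head is up at the second stop, fully out (about 120 mm higher), with the button squeezed and the head still held at 40 N. The bird and gel bottle stand where they did in the last picture, and the arm went nowhere near the tape roll or the mug. I handed the job in at about 8.5 s; no verdict was shown.

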